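Clamp the whetstone in its holder

ROBOT

A 7-joint arm with a two-finger parallel gripper is mounted at the origin on the work surface. World frame = base frame: x ahead of the robot, y to its left, z up, the work surface at z = 0. Lengths are in m, angles in rad, forces in N, time in s.
With the tool pointing down it reaches from about 0.425 to 0.875 m from the base axis. Payload 8.4 kg.
Tool frame: the origin (TCP) lies midway between the tips of the shut fingers; the grasp point (between the pads) lies 19 mm behind it (r.pinch_z is the z of the grasp point in the tool frame, in m); z points along the fingers, y is the line along which they close (so a half turn about z gives the same grasp; the last joint's range is limited). The gripper opens to 85 mm and grips with 20 to 120 N. Pads are 22 mm wide; open, the fingers measure 114 mm over their backs; the gripper's body (76 mm by 85 mm) begins 54 mm behind the grasp point. The pads swing forward as they close: fully open they stand 13 mm farther back than shut.
Start: joints at [1.209, 0.333, 0.04, 1.465, -0.013, 1.343, -0.059], TCP at [0.169, -0.628, 0.231] pointing down, gripper open.
Joint ranges: [-2.58, 2.58], [-0.38, 2.09], [-1.3, 1.39], [0.25, 2.4], [-1.5, 4.64], [0.08, 2.09], [-2.65, 2.65]. Speed limits (rad/s): [2.22, 2.22, 2.79, 2.79, 3.14, 3.14, 3.14].

INTERFACE

Orientations are given as a rotation vector (axis times angle).
In Python, from workcell import r, camera, calibration, find_in gives the robot as it stands.
- The arm moves only by the tool step_arm, never from a script. Its argument "series" is a list of rows, each an object of numbers: "grip": the finger opening in m, from 0 to 0.0854; "x", "y", "z": the shift along the tool's x, y, z in m; "ax", "ay", "az": the turn, a rotation vector about the tool's x, y, z in rad. A call has 1 to 20 rows; each row is the pose to reach, as a shift and turn from the pose commanded when the call began, along the tool's axes at that moment; what a row does not reach only later rows make up. A row lasts 1/12 s, in which the tool goes at most 41.7 mm and 7.16 degrees, less where a joint would pass 70% of its speed; a pose out of reach is approached as far as the arm can. A call with a gripper value outside its range is refused whole. The fingers move at their own pace and stop on an object; "grip_force" is the grip in N (left out, the last holds). Time passes only in rows, so rows that repeat a pose let the fingers close. It gives the time, the measured TCP pose, the force, the opening and the grip force at its end, in the units of the state.
- r.sense(): the state, without advancing time (a new reading comes with each control period).
- camera(name): name is "scene" or "top"; returns the picture (384x512x3 uint8, red, green, blue); there is no depth.
- calibration(name): a dict with "fovy" (degrees; the focal length in pixels is half the picture's height over the tangent of half this angle, whatever the lens; pixels are square), "cx", "cy" (the principal point, pixels), "D" ([k1, k2, p1, p2, k3] as OpenCV has them; the pictures are not rectified), "pose" (4x4, takes a point from camera to world coordinates). Camera axes: x right, y up, looking along -z (the intrinsics and any distortion apply to the point x, -y, -z); pixel columns grow to the right and rows downward; lengths in m; the calibration is good to about 2 mm. A picture is of the moment at which its call begins. calibration takes no time and is no camera call.
- r.hand_in(): hands the job in; it is judged then, once.
Trained networks look in the newest picture that a camera, given by its name, has taken for a name from the list of things; names that differ only in an ending like _2 or _b are one class to them, and where a whole thing is asked for, a point or a joint stands for the part that bears it (a point fixed in the world has none). Each returns a list of dicts, best first, with "score" (0 to 1); they miss things now and then, are a little off and sometimes report something else, mostly with a low value. They report only what shows in the picture. A call takes as long as a camera call.
- find_in(camera, target): "box" ([left, top, right, bottom] in pixels, round what is visible of it).
The state is a dict: "t": time; "joint_positions": joint angles; "joint_vel": joint speeds; "effort": joint torques, N m; "position": TCP position; "orientation": TCP orientation; "wrist_force": force on the tool from outside, world axes, zero at the start; "torque": the same for the moment, N m; "finger_gap": finger opening in m; "grip_force": force on a finger pad.
Only numpy, scipy, OpenCV 4.12 (cv2) and the standard library are available. Lean on these libraries where they do the work, as an engineer would, in place of code of your own. Each camera call takes 0.05 s, during which the arm holds its last target. There are 200 camera calls.

TASK

Slide the whetstone fully home under the bridge of its holder, against the end stop, pushing gently. Then turn the knurled thumbscrew clockwise until its foot seats on the stone and the resistance clearly rises: leave it nipped firm, neither loose nor overtightened, and let go. Leave the other things on the table where they are.

Things in the scene. Friction and masses are not known exactly. Their poses are not given: they have to be found in the camera images.
- holder: Whetstone holder, fixed: dark wooden bed 256 x 96 mm, top 12 mm above the table, two aluminium rails 54 mm apart and 12 mm high guiding the stone, a steel end stop and, just before it, a steel bridge over the bed (x 60 to 96 mm, 88 mm wide, top 56 mm above the table). Origin on the table under the bed; x along the bed towards the end stop, the way the stone slides; z up.
- stop_face (a point): Centre of the end stop's face, at x = 105 mm, z = 24.5 mm of the holder (half the stone's height); its axes are the holder's. The stone is home when its front touches this face.
- thumbscrew: Brass thumbscrew, upright in the bridge; origin at the centre of its knurled head (30 mm across, 28 mm high, 14 mm above the bridge). Clockwise from above it sinks 0.8 mm per rad. Turns easily (under 0.15 N m) until seated on the stone, 2.1 to 4.3 rad from the start; then torque jumps to 0.25 and the sprung head winds up 0.65 N m per rad (firm: 0.3 to 0.5); let go, it stays clamped.
- stone: Grey whetstone, 170 x 50 x 25 mm, about 0.45 kg, loose on the holder's bed between the rails, its front 20 to 45 mm short of the end stop. Origin at the middle of its underside; x along its length towards the end stop, z up.
- stone_tail (a point): Centre (half-way up) of the stone's rear end face, 85 mm behind its middle: the face to push. It is 12.5 mm above the bed top.
- stone_front (a point): Centre (half-way up) of the stone's front end face, that must meet the end stop.
- spare_stone: Bystander: a second grey whetstone 150 x 50 x 20 mm lying flat beside the holder, loose. Origin under its middle.
- cleaver: Bystander: a kitchen cleaver lying flat on the other side of the holder, about 300 mm long, 24 mm high at its handle.
- bottle: Bystander: a clear bottle with a red cap, 64 mm across, 190 mm tall, origin under its middle.
- cup: Bystander: a white mug, 80 mm across, 85 mm tall.
- brush: Bystander: a flat brush, 200 mm long, lying.
- screwdriver: Bystander: a screwdriver, 200 mm long, lying.
- dresser: Bystander: a small white dressing stone, 70 x 35 x 25 mm.

How it is judged:
On the way, in this order (a step that is already met when the one before it is completed fails the run):
1. the stone is home against the end stop (front within 3 mm of it) (x of stone_front in the frame of stop_face above -0.003 m), for 0.2 s.
2. the thumbscrew's foot bears on the stone with 9 N or more (contact force between thumbscrew and stone above 9 N), for 0.2 s.
At the end, for the whole second after the job is handed in: The stone's front is within 3 mm of the end stop, the stone lies flat on the bed and at rest, and the thumbscrew's foot presses on it with 9 to 40 N (x of stone_front in the frame of stop_face above -0.003 m and contact force between thumbscrew and stone between 9 and 40 N and linear speed of stone below 0.01 m/s and z of stone_front in the frame of stop_face below 0.002 m); the robot touches nothing.
It fails at once if the thumbscrew is overtightened: its foot presses on the stone with more than 40 N (contact force between thumbscrew and stone above 40 N).
It fails at once if the robot pushes the stone with more than 45 N (contact force between the arm and stone above 45 N).
It fails at once if the fingers push the stone with more than 45 N (contact force between the fingers and stone above 45 N).
It fails at once if one of the other things is moved by more than 20 mm (distance of any of spare_stone, cleaver, bottle, cup, brush, screwdriver, dresser from where it was at the start of the episode above 0.02 m).
It also fails if it takes over 64 s, if anything falls off the work surface, if the arm or the gripper's body presses on something with over 40 N, if the wrist force passes 120 N, or if a joint passes its speed limit or range.

## Working session

There is one attempt and no reset: what is moved stays moved. The work goes in short steps, Python scripts to look and compute and a tool call to move; the robot and the scene stay as the last step left them, time stands still between calls to the robot, and variables do not carry over. Pictures are saved under pics/ and viewed, at most 10 in all, crops included, and the job is handed in when it is done.

Besides the shell and the picture viewer there is one more tool, called by a JSON object that holds its "name" and its "arguments". step_arm: Moves the arm, as the interface text tells. Its arguments: {"type":"object","properties":{"series":{"type":"array","items":{"type":"object","properties":{"grip":{"type":"number"},"x":{"type":"number"},"y":{"type":"number"},"z":{"type":"number"},"ax":{"type":"number"},"ay":{"type":"number"},"az":{"type":"number"}}}},"grip_force":{"type":"number"}},"required":["series"]}

```bash
mkdir -p pics; python3 - <<'E'
from workcell import r,camera,calibration,find_in
import cv2,numpy as np
for n in("scene","top"):
    im=camera(n); cv2.imwrite(f"pics/{n}0.png",im[:,:,::-1])
    c=calibration(n); print(n,c["fovy"],c["cx"],c["cy"],c["D"],np.round(c["pose"],3).tolist())
    for t in("holder","thumbscrew","stone","spare_stone","cleaver","bottle"):
        print(t,[(np.round(d["box"]).tolist(),round(d["score"],2)) for d in find_in(n,t)[:2]])
s=r.sense();print(s, r.pinch_z)
E
```

```text
scene 43.08767019316791 259.16215173567 186.3695512564461 [-0.18468931  0.          0.          0.          0.        ] [[0.758, -0.516, 0.399, 1.237], [0.652, 0.605, -0.457, -0.767], [-0.006, 0.606, 0.795, 1.405], [0.0, 0.0, 0.0, 1.0]]
holder [([235.0, 159.0, 305.0, 220.0], 0.7)]
thumbscrew []
stone [([241.0, 174.0, 283.0, 209.0], 0.95)]
spare_stone [([222.0, 157.0, 260.0, 192.0], 0.69)]
cleaver [([258.0, 190.0, 322.0, 241.0], 0.94)]
bottle [([321.0, 89.0, 337.0, 130.0], 0.74)]
top 43.812465585824626 255.8394837049984 184.14470162597658 [-0.13244495  0.          0.          0.          0.        ] [[-0.017, 0.992, -0.127, 0.42], [-1.0, -0.016, 0.01, 0.004], [0.008, 0.127, 0.992, 1.291], [0.0, 0.0, 0.0, 1.0]]
holder [([189.0, 173.0, 280.0, 207.0], 0.76), ([395.0, 159.0, 418.0, 233.0], 0.22)]
thumbscrew []
stone [([212.0, 178.0, 273.0, 198.0], 0.7)]
spare_stone [([212.0, 226.0, 269.0, 245.0], 0.9)]
cleaver [([199.0, 131.0, 303.0, 158.0], 0.83), ([102.0, 231.0, 142.0, 267.0], 0.75)]
bottle [([58.0, 188.0, 99.0, 214.0], 0.95)]
{'t': 0.7, 'joint_positions': array([ 1.20880537,  0.33316982,  0.0399056 ,  1.46540732, -0.01345266,
        1.34332479, -0.05850399]), 'joint_vel': array([ 1.63686615e-03, -9.47133907e-05, -1.22120916e-03,  9.51380152e-04,
        1.05257317e-03,  3.22474131e-04, -5.76844226e-04]), 'effort': array([-5.22900173e-04, -6.58116245e+01,  1.36269506e+00, -4.05749023e+01,
        1.66104699e-02,  2.94661200e-03,  2.07044144e-05]), 'position': array([ 0.16884616, -0.62764499,  0.23132388]), 'orientation': array([-3.11446960e+00, -4.11516518e-01, -7.70589221e-05]), 'wrist_force': array([-0.79215214, -1.15855125,  0.17757269]), 'torque': array([-0.00036235,  0.01216099, -0.03378798]), 'grip_force': 0.0, 'finger_gap': 0.08556972652407709} -0.0187
```

View pics/scene0.png

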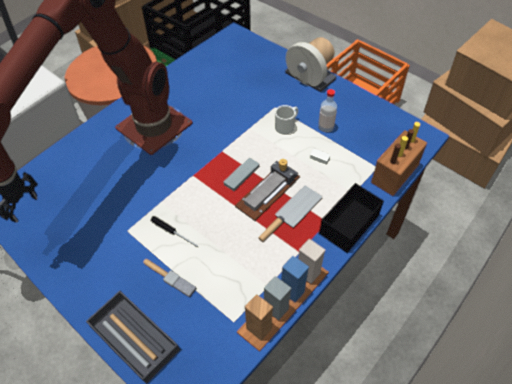

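View pics/top0.png

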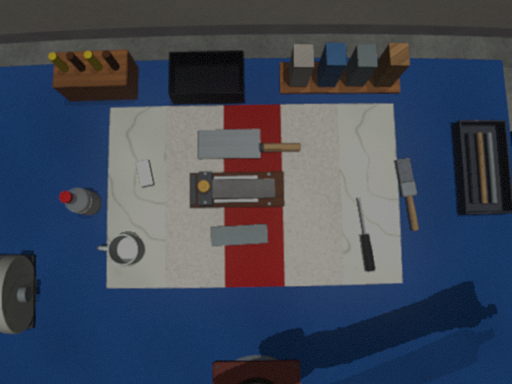

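The scene shows the holder mid-table with the thumbscrew at about (283,163). In the top view the bed spans (190..283, 172..208) with the brass screw at (204,186), so the end stop points to the left (+y), with the spare stone below it and the cleaver above. I'll enlarge the top view and measure.

```bash
cat > h.py <<'E'
from workcell import r,camera,calibration,find_in
import cv2,numpy as np
def KD(n):
    c=calibration(n); f=192/np.tan(np.radians(c["fovy"])/2)
    return np.array([[f,0,c["cx"]],[0,f,c["cy"]],[0,0,1.]]),np.array(c["D"]),np.array(c["pose"])
def ray(n,uv):
    K,D,P=KD(n); q=cv2.undistortPoints(np.array(uv,float).reshape(-1,1,2),K,D)[:,0]
    d=np.c_[q[:,0],-q[:,1],-np.ones(len(q))]@P[:3,:3].T
    return P[:3,3],d
def at(n,uv,z):
    o,d=ray(n,uv); return o+d*((z-o[2])/d[:,2])[:,None]
def proj(n,X):
    K,D,P=KD(n); X=(np.atleast_2d(X)-P[:3,3])@P[:3,:3]; X=X*[1,-1,-1]
    return cv2.projectPoints(X,np.zeros(3),np.zeros(3),K,D)[0][:,0]
E
python3 - <<'E'
from h import *
a=cv2.imread("pics/top0.png")[165:215,180:295]; b=cv2.imread("pics/scene0.png")[150:230,225:315]
cv2.imwrite("pics/t1.png",cv2.resize(a,None,fx=6.9,fy=6.9,interpolation=cv2.INTER_CUBIC))
cv2.imwrite("pics/s1.png",cv2.resize(b,None,fx=7,fy=7,interpolation=cv2.INTER_CUBIC))
print(at("top",[[190,173],[190,207],[283,173],[283,207]],.012).round(4))
E
```

```text
[[ 0.6172  0.1691  0.012 ]
 [ 0.5248  0.1692  0.012 ]
 [ 0.6131 -0.083   0.012 ]
 [ 0.5208 -0.0808  0.012 ]]
```

View pics/t1.png

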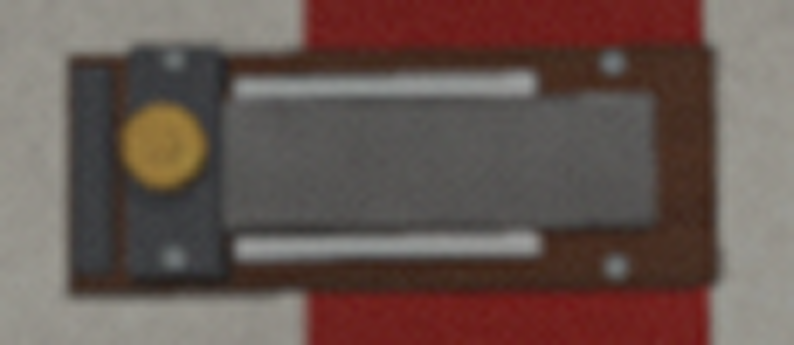

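View pics/s1.png

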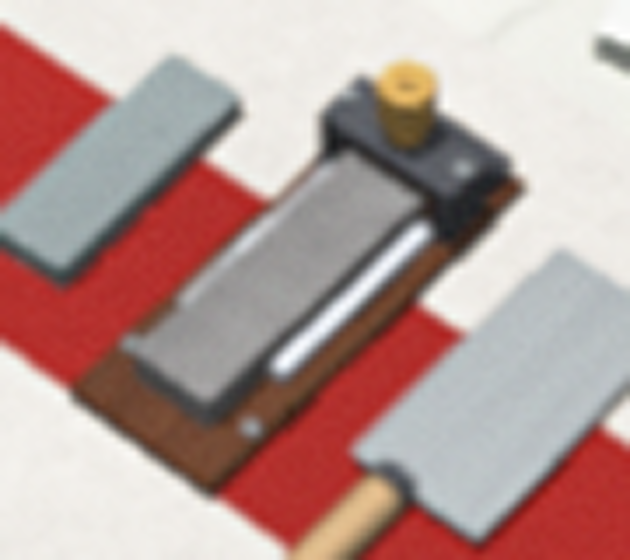

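The top crop shows the bed corners at crop px (70,57), (70,295), (713,47) and (713,288), the stone tail edge at x≈655 and the screw head at (163,146). The scene crop confirms the screw head's top at (407,85) and its bottom at about (405,140). I'll fit the holder pose from these.

```bash
python3 - <<'E'
from h import *
from scipy.optimize import least_squares
T=lambda p:np.array([180,165])+(np.array(p,float)+.5)/6.9-.5
S=lambda p:np.array([225,150])+(np.array(p,float)+.5)/7-.5
tc=T([[70,57],[70,295],[713,47],[713,288]]); tl=[[.128,.048],[.128,-.048],[-.128,.048],[-.128,-.048]]
# holder x ~ +y world, holder y ~ -x world => left of top image(up=+x world)= holder -y
tl=[[.128,-.048],[.128,.048],[-.128,-.048],[-.128,.048]]
sc=S([[75,390],[212,492],[523,187]]); sl=[[-.128,.048],[-.128,-.048],[.128,-.048]]
def W(p,l,z):
    l=np.array(l);c,s=np.cos(p[2]),np.sin(p[2]);return np.c_[p[0]+c*l[:,0]-s*l[:,1],p[1]+s*l[:,0]+c*l[:,1],np.full(len(l),z)]
def f(p): return np.r_[(proj("top",W(p,tl,.012))-tc).ravel(),(proj("scene",W(p,sl,.012 if 0 else .006))-sc).ravel()*.5]
q=least_squares(f,[.57,.04,1.57]).x; print("holder",q.round(4),f(q).round(2))
h=q
# predictions
print("screw top pred per z",[ (z,(proj("top",W(h,[[.078,0]],z))[0]-[180,165])*6.9,(proj("scene",W(h,[[.078,0]],z))[0]-[225,150])*7) for z in(.056,.070,.084,.098)])
st=at("top",T([[655,93],[655,228],[225,95],[225,228]]),.037);c,s=np.cos(h[2]),np.sin(h[2])
print("stone pts world",st.round(4)); d=st[:,:2]-h[:2]; print("in holder",np.c_[d@[c,s],d@[-s,c]].round(4))
ss=at("scene",S([[122,342],[205,405],[425,205]]),.037);d=ss[:,:2]-h[:2]; print("scene stone in holder",np.c_[d@[c,s],d@[-s,c]].round(4))
for z in(.084,.098):
  print("screw",z,at("top",T([[163,146]]),z),at("scene",S([[407,85]]),z))
E
```

```text
holder [0.5706 0.0441 1.5678] [-0.76 -0.45 -0.87  0.37  0.42 -0.24  1.19  0.15 -0.62 -0.09 -0.14  0.06
  0.54 -0.26]
screw top pred per z [(0.056, array([178.02968806, 157.1241687 ]), array([399.79031836, 129.72582479])), (0.07, array([174.43301877, 152.63754425]), array([400.64599502, 112.2707657 ])), (0.084, array([170.75462141, 148.04858535]), array([401.5109796 ,  94.59440009])), (0.098, array([166.9916881 , 143.35376256]), array([402.38539231,  76.69303636]))]
stone pts world [[ 0.5961 -0.0584  0.037 ]
 [ 0.544  -0.0572  0.037 ]
 [ 0.598   0.1069  0.037 ]
 [ 0.5467  0.1072  0.037 ]]
in holder [[-0.1024 -0.0259]
 [-0.1014  0.0262]
 [ 0.0629 -0.0273]
 [ 0.063   0.0241]]
scene stone in holder [[-0.1042  0.0303]
 [-0.106  -0.026 ]
 [ 0.0608 -0.0294]]
screw 0.084 [[0.5727247  0.12608315 0.084     ]] [[0.56651065 0.12943955 0.084     ]]
screw 0.098 [[0.57095332 0.12466713 0.098     ]] [[0.57361677 0.11993591 0.098     ]]
```

```bash
cat >> h.py <<'E'
from scipy.spatial.transform import Rotation as Ro
def go(p,ang):
    s=r.sense(); R0=Ro.from_rotvec(s["orientation"]); c,q=np.cos(ang),np.sin(ang)
    R1=Ro.from_matrix(np.array([[c,q,0],[q,-c,0],[0,0,-1]]))
    print("shift",R0.inv().apply(np.array(p)-s["position"]).round(4),"turn",(R0.inv()*R1).as_rotvec().round(4))
    x=R0.apply([1,0,0]); print("now",s["position"].round(4),"tool x ang",np.arctan2(x[1],x[0]).round(4),"j",s["joint_positions"].round(2),"F",s["wrist_force"].round(2),"gap",s["finger_gap"])
E
python3 -c "
from h import *
go([.570,-.09,.12],1.5678)"
```

```text
shift [ 0.527  -0.415   0.1114] turn [-0.0000e+00 -1.0000e-04 -1.3051e+00]
now [ 0.1688 -0.6276  0.2313] tool x ang 0.2627 j [ 1.21  0.33  0.04  1.47 -0.01  1.34 -0.06] F [-0.79 -1.16  0.18] gap 0.08556972652407709
```

{"name": "step_arm", "arguments": {"series": [{"x": 0.527,"y": -0.415,"z": 0.05,"az": -1.305,"grip": 0},{"x": 0.527,"y": -0.415,"z": 0.05,"az": -1.305,"grip": 0},{"x": 0.527,"y": -0.415,"z": 0.05,"az": -1.305,"grip": 0},{"x": 0.527,"y": -0.415,"z": 0.05,"az": -1.305,"grip": 0},{"x": 0.527,"y": -0.415,"z": 0.05,"az": -1.305,"grip": 0},{"x": 0.527,"y": -0.415,"z": 0.05,"az": -1.305,"grip": 0},{"x": 0.527,"y": -0.415,"z": 0.05,"az": -1.305,"grip": 0},{"x": 0.527,"y": -0.415,"z": 0.05,"az": -1.305,"grip": 0},{"x": 0.527,"y": -0.415,"z": 0.05,"az": -1.305,"grip": 0},{"x": 0.527,"y": -0.415,"z": 0.05,"az": -1.305,"grip": 0},{"x": 0.527,"y": -0.415,"z": 0.05,"az": -1.305,"grip": 0},{"x": 0.527,"y": -0.415,"z": 0.05,"az": -1.305,"grip": 0},{"x": 0.527,"y": -0.415,"z": 0.05,"az": -1.305,"grip": 0},{"x": 0.527,"y": -0.415,"z": 0.05,"az": -1.305,"grip": 0},{"x": 0.527,"y": -0.415,"z": 0.05,"az": -1.305,"grip": 0},{"x": 0.527,"y": -0.415,"z": 0.05,"az": -1.305,"grip": 0},{"x": 0.527,"y": -0.415,"z": 0.05,"az": -1.305,"grip": 0},{"x": 0.527,"y": -0.415,"z": 0.111,"az": -1.305,"grip": 0},{"x": 0.527,"y": -0.415,"z": 0.111,"az": -1.305,"grip": 0},{"x": 0.527,"y": -0.415,"z": 0.111,"az": -1.305,"grip": 0}]}}

```text
schema error: expected keys grip, x, y, z, ax, ay, az
```

```bash
python3 -c "
from h import *
go([.570,-.09,.022],1.5678)
cv2.imwrite('pics/s2.png',cv2.resize(camera('scene')[140:240,215:325,::-1],None,fx=5.5,fy=5.5,interpolation=cv2.INTER_CUBIC))"
```

```text
shift [ 0.527  -0.415   0.2094] turn [-0.0000e+00 -1.0000e-04 -1.3051e+00]
now [ 0.1688 -0.6276  0.2313] tool x ang 0.2627 j [ 1.21  0.33  0.04  1.47 -0.01  1.34 -0.06] F [-0.79 -1.16  0.18] gap 0.08556972652407709
```

View pics/s2.png

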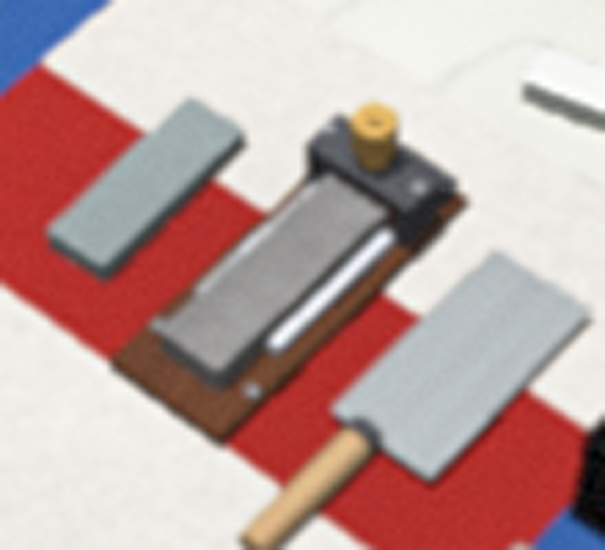

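The move was refused because every row needs all seven keys, so the picture shows the scene unchanged (tail end of the stone at about (190,355)). I'll resend with full rows.

{"name": "step_arm", "arguments": {"series": [{"x": 0.527,"y": -0.415,"z": 0.05,"ax": 0,"ay": 0,"az": -1.305,"grip": 0},{"x": 0.527,"y": -0.415,"z": 0.05,"ax": 0,"ay": 0,"az": -1.305,"grip": 0},{"x": 0.527,"y": -0.415,"z": 0.05,"ax": 0,"ay": 0,"az": -1.305,"grip": 0},{"x": 0.527,"y": -0.415,"z": 0.05,"ax": 0,"ay": 0,"az": -1.305,"grip": 0},{"x": 0.527,"y": -0.415,"z": 0.05,"ax": 0,"ay": 0,"az": -1.305,"grip": 0},{"x": 0.527,"y": -0.415,"z": 0.05,"ax": 0,"ay": 0,"az": -1.305,"grip": 0},{"x": 0.527,"y": -0.415,"z": 0.05,"ax": 0,"ay": 0,"az": -1.305,"grip": 0},{"x": 0.527,"y": -0.415,"z": 0.05,"ax": 0,"ay": 0,"az": -1.305,"grip": 0},{"x": 0.527,"y": -0.415,"z": 0.05,"ax": 0,"ay": 0,"az": -1.305,"grip": 0},{"x": 0.527,"y": -0.415,"z": 0.05,"ax": 0,"ay": 0,"az": -1.305,"grip": 0},{"x": 0.527,"y": -0.415,"z": 0.05,"ax": 0,"ay": 0,"az": -1.305,"grip": 0},{"x": 0.527,"y": -0.415,"z": 0.05,"ax": 0,"ay": 0,"az": -1.305,"grip": 0},{"x": 0.527,"y": -0.415,"z": 0.05,"ax": 0,"ay": 0,"az": -1.305,"grip": 0},{"x": 0.527,"y": -0.415,"z": 0.05,"ax": 0,"ay": 0,"az": -1.305,"grip": 0},{"x": 0.527,"y": -0.415,"z": 0.05,"ax": 0,"ay": 0,"az": -1.305,"grip": 0},{"x": 0.527,"y": -0.415,"z": 0.05,"ax": 0,"ay": 0,"az": -1.305,"grip": 0},{"x": 0.527,"y": -0.415,"z": 0.05,"ax": 0,"ay": 0,"az": -1.305,"grip": 0},{"x": 0.527,"y": -0.415,"z": 0.111,"ax": 0,"ay": 0,"az": -1.305,"grip": 0},{"x": 0.527,"y": -0.415,"z": 0.111,"ax": 0,"ay": 0,"az": -1.305,"grip": 0},{"x": 0.527,"y": -0.415,"z": 0.111,"ax": 0,"ay": 0,"az": -1.305,"grip": 0}], "grip_force": 60}}

```text
t: 2.42
position: [0.5672, -0.0896, 0.1159]
orientation: [-2.22, -2.215, 0.006]
wrist_force: [-0.9, -0.4, -0.1]
finger_gap: 0.0
grip_force: 0.0
```

```bash
python3 -c "
from h import *
go([.570,-.09,.022],1.5678)"
```

```text
shift [-0.0005  0.0035  0.0939] turn [-0.0069 -0.0013  0.0005]
now [ 0.5672 -0.0896  0.1159] tool x ang 1.5683 j [ 0.53  0.32 -0.53  1.76  0.18  1.11 -0.06] F [-0.93 -0.42 -0.13] gap 2.587736168077536e-05
```

{"name": "step_arm", "arguments": {"series": [{"x": 0,"y": 0.001,"z": 0.04,"ax": 0,"ay": 0,"az": 0,"grip": 0},{"x": 0,"y": 0.001,"z": 0.07,"ax": 0,"ay": 0,"az": 0,"grip": 0},{"x": 0,"y": 0.001,"z": 0.09,"ax": 0,"ay": 0,"az": 0,"grip": 0},{"x": 0,"y": 0.001,"z": 0.098,"ax": 0,"ay": 0,"az": 0,"grip": 0},{"x": 0,"y": 0.001,"z": 0.098,"ax": 0,"ay": 0,"az": 0,"grip": 0},{"x": 0,"y": 0.001,"z": 0.098,"ax": 0,"ay": 0,"az": 0,"grip": 0}]}}

```text
t: 2.92
position: [0.5719, -0.0902, 0.0239]
orientation: [2.224, 2.217, 0.002]
wrist_force: [0.2, 0.3, 1.0]
finger_gap: -0.0002
grip_force: 0.0
```

```bash
python3 -c "
from h import *
go([.570,-.06,.022],1.5678)"
```

```text
shift [ 0.0302 -0.002   0.0019] turn [ 0.0015  0.0001 -0.0004]
now [ 0.5719 -0.0902  0.0239] tool x ang 1.5674 j [ 0.49  0.44 -0.5   1.83  0.25  0.94 -0.12] F [0.22 0.35 0.97] gap -0.0001669403758338209
```

{"name": "step_arm", "arguments": {"series": [{"x": 0.003,"y": -0.001,"z": 0.001,"ax": 0,"ay": 0,"az": 0,"grip": 0},{"x": 0.006,"y": -0.001,"z": 0.001,"ax": 0,"ay": 0,"az": 0,"grip": 0},{"x": 0.009,"y": -0.001,"z": 0.001,"ax": 0,"ay": 0,"az": 0,"grip": 0},{"x": 0.012,"y": -0.001,"z": 0.001,"ax": 0,"ay": 0,"az": 0,"grip": 0},{"x": 0.014,"y": -0.001,"z": 0.001,"ax": 0,"ay": 0,"az": 0,"grip": 0},{"x": 0.016,"y": -0.001,"z": 0.001,"ax": 0,"ay": 0,"az": 0,"grip": 0},{"x": 0.018,"y": -0.001,"z": 0.001,"ax": 0,"ay": 0,"az": 0,"grip": 0},{"x": 0.02,"y": -0.001,"z": 0.001,"ax": 0,"ay": 0,"az": 0,"grip": 0},{"x": 0.022,"y": -0.001,"z": 0.001,"ax": 0,"ay": 0,"az": 0,"grip": 0},{"x": 0.024,"y": -0.001,"z": 0.001,"ax": 0,"ay": 0,"az": 0,"grip": 0},{"x": 0.026,"y": -0.001,"z": 0.001,"ax": 0,"ay": 0,"az": 0,"grip": 0},{"x": 0.028,"y": -0.001,"z": 0.001,"ax": 0,"ay": 0,"az": 0,"grip": 0},{"x": 0.03,"y": -0.001,"z": 0.001,"ax": 0,"ay": 0,"az": 0,"grip": 0},{"x": 0.032,"y": -0.001,"z": 0.001,"ax": 0,"ay": 0,"az": 0,"grip": 0},{"x": 0.034,"y": -0.001,"z": 0.001,"ax": 0,"ay": 0,"az": 0,"grip": 0},{"x": 0.036,"y": -0.001,"z": 0.001,"ax": 0,"ay": 0,"az": 0,"grip": 0},{"x": 0.038,"y": -0.001,"z": 0.001,"ax": 0,"ay": 0,"az": 0,"grip": 0},{"x": 0.04,"y": -0.001,"z": 0.001,"ax": 0,"ay": 0,"az": 0,"grip": 0}]}}

```text
t: 4.42
position: [0.57, -0.0498, 0.0213]
orientation: [-2.225, -2.218, 0.0]
wrist_force: [-0.7, -2.0, -1.1]
finger_gap: -0.0
grip_force: 1.4
```

{"name": "step_arm", "arguments": {"series": [{"x": 0.0015,"y": 0,"z": 0,"ax": 0,"ay": 0,"az": 0,"grip": 0},{"x": 0.003,"y": 0,"z": 0,"ax": 0,"ay": 0,"az": 0,"grip": 0},{"x": 0.0045,"y": 0,"z": 0,"ax": 0,"ay": 0,"az": 0,"grip": 0},{"x": 0.006,"y": 0,"z": 0,"ax": 0,"ay": 0,"az": 0,"grip": 0},{"x": 0.0075,"y": 0,"z": 0,"ax": 0,"ay": 0,"az": 0,"grip": 0},{"x": 0.009,"y": 0,"z": 0,"ax": 0,"ay": 0,"az": 0,"grip": 0},{"x": 0.0105,"y": 0,"z": 0,"ax": 0,"ay": 0,"az": 0,"grip": 0},{"x": 0.012,"y": 0,"z": 0,"ax": 0,"ay": 0,"az": 0,"grip": 0}]}}

```text
t: 5.08
position: [0.5701, -0.0378, 0.0213]
orientation: [-2.225, -2.218, -0.0]
wrist_force: [0.4, -3.2, -0.5]
finger_gap: 0.0004
grip_force: 1.2
```

{"name": "step_arm", "arguments": {"series": [{"x": 0.001,"y": 0,"z": 0,"ax": 0,"ay": 0,"az": 0,"grip": 0},{"x": 0.002,"y": 0,"z": 0,"ax": 0,"ay": 0,"az": 0,"grip": 0},{"x": 0.003,"y": 0,"z": 0,"ax": 0,"ay": 0,"az": 0,"grip": 0},{"x": 0.0035,"y": 0,"z": 0,"ax": 0,"ay": 0,"az": 0,"grip": 0}]}}

```text
t: 5.42
position: [0.5701, -0.0343, 0.0213]
orientation: [-2.225, -2.218, -0.0]
wrist_force: [0.2, -2.1, -1.3]
finger_gap: -0.0002
grip_force: 1.2
```

{"name": "step_arm", "arguments": {"series": [{"x": 0.0005,"y": 0,"z": 0,"ax": 0,"ay": 0,"az": 0,"grip": 0},{"x": 0.001,"y": 0,"z": 0,"ax": 0,"ay": 0,"az": 0,"grip": 0}]}}

```text
t: 5.58
position: [0.5701, -0.0335, 0.0213]
orientation: [-2.225, -2.218, 0.0]
wrist_force: [0.3, -2.6, -1.3]
finger_gap: -0.0001
grip_force: 1.1
```

{"name": "step_arm", "arguments": {"series": [{"x": 0.0005,"y": 0,"z": 0,"ax": 0,"ay": 0,"az": 0,"grip": 0},{"x": 0.001,"y": 0,"z": 0,"ax": 0,"ay": 0,"az": 0,"grip": 0}]}}

```text
t: 5.75
position: [0.5701, -0.0325, 0.0213]
orientation: [-2.225, -2.218, -0.0]
wrist_force: [0.5, -1.9, -0.6]
finger_gap: -0.0001
grip_force: 1.1
```

{"name": "step_arm", "arguments": {"series": [{"x": 0.0005,"y": 0,"z": 0,"ax": 0,"ay": 0,"az": 0,"grip": 0},{"x": 0.001,"y": 0,"z": 0,"ax": 0,"ay": 0,"az": 0,"grip": 0}]}}

```text
t: 5.92
position: [0.5701, -0.0315, 0.0213]
orientation: [-2.225, -2.218, 0.0]
wrist_force: [0.9, -2.8, -0.8]
finger_gap: -0.0002
grip_force: 1.1
```

{"name": "step_arm", "arguments": {"series": [{"x": 0.0005,"y": 0,"z": 0,"ax": 0,"ay": 0,"az": 0,"grip": 0},{"x": 0.001,"y": 0,"z": 0,"ax": 0,"ay": 0,"az": 0,"grip": 0}]}}

```text
t: 6.08
position: [0.5701, -0.0304, 0.0213]
orientation: [-2.225, -2.218, -0.0]
wrist_force: [0.8, -1.9, -0.7]
finger_gap: -0.0002
grip_force: 1.0
```

{"name": "step_arm", "arguments": {"series": [{"x": 0.0005,"y": 0,"z": 0,"ax": 0,"ay": 0,"az": 0,"grip": 0},{"x": 0.001,"y": 0,"z": 0,"ax": 0,"ay": 0,"az": 0,"grip": 0}]}}

```text
t: 6.25
position: [0.5701, -0.0294, 0.0213]
orientation: [-2.225, -2.218, -0.0]
wrist_force: [0.3, -1.0, -2.4]
finger_gap: 0.0001
grip_force: 1.0
```

{"name": "step_arm", "arguments": {"series": [{"x": 0.0005,"y": 0,"z": 0,"ax": 0,"ay": 0,"az": 0,"grip": 0},{"x": 0.001,"y": 0,"z": 0,"ax": 0,"ay": 0,"az": 0,"grip": 0}]}}

```text
t: 6.42
position: [0.5701, -0.0284, 0.0213]
orientation: [-2.225, -2.218, -0.0]
wrist_force: [0.1, -2.1, -1.9]
finger_gap: 0.0003
grip_force: 1.1
```

{"name": "step_arm", "arguments": {"series": [{"x": 0.0005,"y": 0,"z": 0,"ax": 0,"ay": 0,"az": 0,"grip": 0},{"x": 0.001,"y": 0,"z": 0,"ax": 0,"ay": 0,"az": 0,"grip": 0}]}}

```text
t: 6.58
position: [0.5702, -0.0283, 0.0213]
orientation: [2.225, 2.217, -0.001]
wrist_force: [0.8, -6.8, -1.8]
finger_gap: -0.0005
grip_force: 3.2
```

{"name": "step_arm", "arguments": {"series": [{"x": 0.0005,"y": 0,"z": 0,"ax": 0,"ay": 0,"az": 0,"grip": 0},{"x": 0.001,"y": 0,"z": 0,"ax": 0,"ay": 0,"az": 0,"grip": 0}]}}

```text
t: 6.75
position: [0.5703, -0.0283, 0.0214]
orientation: [2.225, 2.216, -0.002]
wrist_force: [1.1, -8.4, -1.7]
finger_gap: 0.0001
grip_force: 4.5
```

{"name": "step_arm", "arguments": {"series": [{"x": 0.0005,"y": 0,"z": 0,"ax": 0,"ay": 0,"az": 0,"grip": 0},{"x": 0.001,"y": 0,"z": 0,"ax": 0,"ay": 0,"az": 0,"grip": 0}]}}

```text
t: 6.92
position: [0.5704, -0.0283, 0.0214]
orientation: [2.226, 2.214, -0.003]
wrist_force: [0.3, -11.4, -1.5]
finger_gap: -0.0
grip_force: 5.8
```

{"name": "step_arm", "arguments": {"series": [{"x": -0.015,"y": 0,"z": 0,"ax": 0,"ay": 0,"az": 0,"grip": 0},{"x": -0.02,"y": 0,"z": -0.03,"ax": 0,"ay": 0,"az": 0,"grip": 0},{"x": -0.02,"y": 0,"z": -0.07,"ax": 0,"ay": 0,"az": -0.12,"grip": 0.085},{"x": -0.02,"y": 0,"z": -0.11,"ax": 0,"ay": 0,"az": -0.24,"grip": 0.085},{"x": -0.02,"y": 0,"z": -0.13,"ax": 0,"ay": 0,"az": -0.36,"grip": 0.085},{"x": 0.02,"y": 0,"z": -0.13,"ax": 0,"ay": 0,"az": -0.48,"grip": 0.085},{"x": 0.06,"y": 0,"z": -0.13,"ax": 0,"ay": 0,"az": -0.6,"grip": 0.085},{"x": 0.1,"y": 0,"z": -0.13,"ax": 0,"ay": 0,"az": -0.72,"grip": 0.085},{"x": 0.13,"y": 0,"z": -0.13,"ax": 0,"ay": 0,"az": -0.84,"grip": 0.085},{"x": 0.149,"y": 0,"z": -0.13,"ax": 0,"ay": 0,"az": -0.96,"grip": 0.085},{"x": 0.149,"y": 0,"z": -0.13,"ax": 0,"ay": 0,"az": -1.08,"grip": 0.085},{"x": 0.149,"y": 0,"z": -0.13,"ax": 0,"ay": 0,"az": -1.2,"grip": 0.085},{"x": 0.149,"y": 0,"z": -0.13,"ax": 0,"ay": 0,"az": -1.32,"grip": 0.085},{"x": 0.149,"y": 0,"z": -0.13,"ax": 0,"ay": 0,"az": -1.44,"grip": 0.085},{"x": 0.149,"y": 0,"z": -0.13,"ax": 0,"ay": 0,"az": -1.57,"grip": 0.085},{"x": 0.149,"y": 0,"z": -0.13,"ax": 0,"ay": 0,"az": -1.57,"grip": 0.085},{"x": 0.149,"y": 0,"z": -0.13,"ax": 0,"ay": 0,"az": -1.57,"grip": 0.085}]}}

```text
t: 8.33
position: [0.5705, 0.1241, 0.1515]
orientation: [-0.011, -3.142, -0.001]
wrist_force: [0.6, 0.3, 0.1]
finger_gap: 0.0851
grip_force: 0.0
```

```bash
python3 -c "
from h import *
go([.571,.124,.152],0)
cv2.imwrite('pics/t3.png',cv2.resize(camera('top')[150:230,170:300,::-1],None,fx=6,fy=6,interpolation=cv2.INTER_CUBIC))"
```

```text
shift [-0.0005 -0.0001 -0.0005] turn [-0.0000e+00 -1.5000e-03  3.1348e+00]
now [0.5705 0.1241 0.1515] tool x ang 3.1348 j [ 0.43  0.39 -0.89  1.7   0.32  1.21  1.03] F [0.6  0.35 0.14] gap 0.0850621457584841
```

View pics/t3.png

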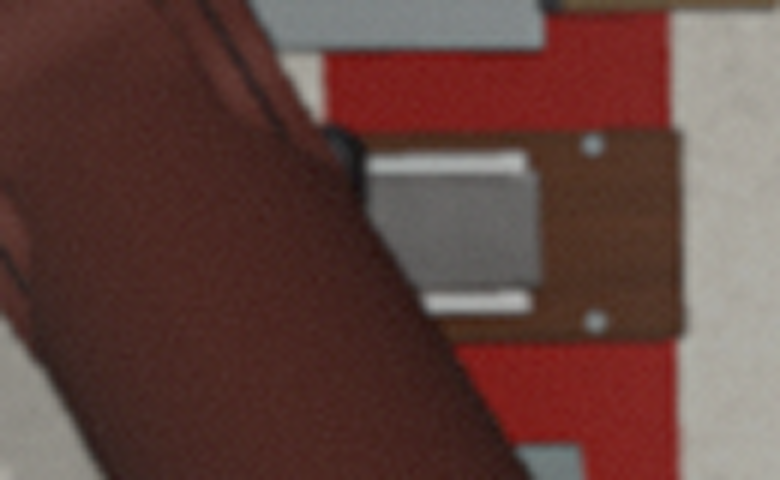

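The stone tail is at crop x≈540 and the bed end at 683, which puts the tail about 64 mm from the end (63 expected), so the stone is home. j7 rises with negative az, so I'll wind it further back and then descend over the head.

{"name": "step_arm", "arguments": {"series": [{"x": 0,"y": 0,"z": 0,"ax": 0,"ay": 0,"az": -0.12,"grip": 0.085},{"x": 0,"y": 0,"z": 0,"ax": 0,"ay": 0,"az": -0.24,"grip": 0.085},{"x": 0,"y": 0,"z": 0,"ax": 0,"ay": 0,"az": -0.36,"grip": 0.085},{"x": 0,"y": 0,"z": 0,"ax": 0,"ay": 0,"az": -0.48,"grip": 0.085},{"x": 0,"y": 0,"z": 0,"ax": 0,"ay": 0,"az": -0.6,"grip": 0.085},{"x": 0,"y": 0,"z": 0.01,"ax": 0,"ay": 0,"az": -0.72,"grip": 0.085},{"x": 0,"y": 0,"z": 0.03,"ax": 0,"ay": 0,"az": -0.84,"grip": 0.085},{"x": 0,"y": 0,"z": 0.045,"ax": 0,"ay": 0,"az": -0.96,"grip": 0.085},{"x": 0,"y": 0,"z": 0.06,"ax": 0,"ay": 0,"az": -1.08,"grip": 0.085},{"x": 0,"y": 0,"z": 0.075,"ax": 0,"ay": 0,"az": -1.2,"grip": 0.085},{"x": 0,"y": 0,"z": 0.085,"ax": 0,"ay": 0,"az": -1.2,"grip": 0.085},{"x": 0,"y": 0,"z": 0.091,"ax": 0,"ay": 0,"az": -1.2,"grip": 0.085},{"x": 0,"y": 0,"z": 0.091,"ax": 0,"ay": 0,"az": -1.2,"grip": 0.085}]}}

```text
t: 9.47
position: [0.57, 0.1234, 0.0593]
orientation: [1.761, -2.6, -0.001]
wrist_force: [-0.4, 0.0, 0.4]
finger_gap: 0.085
grip_force: 0.0
```

```bash
python3 -c "
from h import *
go([.571,.124,.06],0)
cv2.imwrite('pics/s4.png',cv2.resize(camera('scene')[120:210,230:340,::-1],None,fx=6.5,fy=6.5,interpolation=cv2.INTER_CUBIC))"
```

```text
shift [-0.0009 -0.0007 -0.0007] turn [ 1.7000e-03  1.1000e-03 -1.9508e+00]
now [0.57   0.1234 0.0593] tool x ang -1.9508 j [ 0.53  0.59 -1.05  1.78  0.56  1.12  2.05] F [-0.36  0.02  0.37] gap 0.0850249547030268
```

View pics/s4.png

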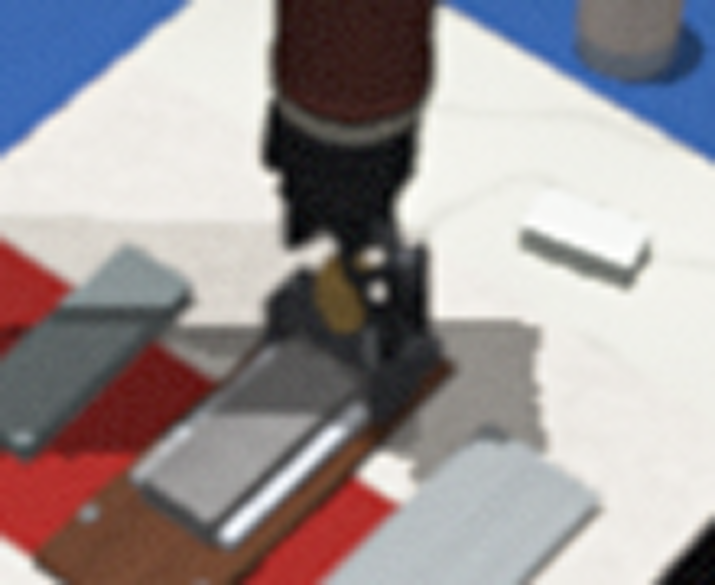

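The brass head at about (340,290) sits between the fingers, clear of the palm, with the stone home. Closing.

{"name": "step_arm", "arguments": {"series": [{"x": 0,"y": 0,"z": 0,"ax": 0,"ay": 0,"az": 0,"grip": 0.02},{"x": 0,"y": 0,"z": 0,"ax": 0,"ay": 0,"az": 0,"grip": 0.02},{"x": 0,"y": 0,"z": 0,"ax": 0,"ay": 0,"az": 0,"grip": 0.02},{"x": 0,"y": 0,"z": 0,"ax": 0,"ay": 0,"az": 0,"grip": 0.02},{"x": 0,"y": 0,"z": 0,"ax": 0,"ay": 0,"az": 0,"grip": 0.02},{"x": 0,"y": 0,"z": 0,"ax": 0,"ay": 0,"az": 0,"grip": 0.02},{"x": 0,"y": 0,"z": 0,"ax": 0,"ay": 0,"az": 0,"grip": 0.02},{"x": 0,"y": 0,"z": 0,"ax": 0,"ay": 0,"az": 0,"grip": 0.02},{"x": 0,"y": 0,"z": 0,"ax": 0,"ay": 0,"az": 0,"grip": 0.02},{"x": 0,"y": 0,"z": 0,"ax": 0,"ay": 0,"az": 0,"grip": 0.02}], "grip_force": 60}}

```text
t: 10.35
position: [0.5705, 0.1237, 0.0609]
orientation: [1.769, -2.596, 0.0]
wrist_force: [-2.9, -0.3, 5.0]
finger_gap: 0.0287
grip_force: 58.6
```

```bash
cat > q.py <<'E'
from h import *
s=r.sense();x=Ro.from_rotvec(s["orientation"]).apply([1,0,0])
print(round(s["t"],2),s["position"].round(4),"ang",np.arctan2(x[1],x[0]).round(3),"F",s["wrist_force"].round(1),"M",s["torque"].round(3),"j",s["joint_positions"].round(2),round(s["finger_gap"],4),round(s["grip_force"],1))
E
python3 q.py
```

```text
10.35 [0.5705 0.1237 0.0609] ang -1.946 F [-2.9 -0.3  5. ] M [-0.08   0.512 -0.007] j [ 0.53  0.58 -1.05  1.77  0.56  1.12  2.06] 0.0287 58.6
```

{"name": "step_arm", "arguments": {"series": [{"x": 0,"y": 0,"z": 0.0001,"ax": 0,"ay": 0,"az": 0.11,"grip": 0.02},{"x": 0,"y": 0,"z": 0.0002,"ax": 0,"ay": 0,"az": 0.22,"grip": 0.02},{"x": 0,"y": 0,"z": 0.0003,"ax": 0,"ay": 0,"az": 0.33,"grip": 0.02},{"x": 0,"y": 0,"z": 0.0004,"ax": 0,"ay": 0,"az": 0.44,"grip": 0.02},{"x": 0,"y": 0,"z": 0.0004,"ax": 0,"ay": 0,"az": 0.55,"grip": 0.02},{"x": 0,"y": 0,"z": 0.0005,"ax": 0,"ay": 0,"az": 0.66,"grip": 0.02},{"x": 0,"y": 0,"z": 0.0006,"ax": 0,"ay": 0,"az": 0.77,"grip": 0.02},{"x": 0,"y": 0,"z": 0.0007,"ax": 0,"ay": 0,"az": 0.88,"grip": 0.02},{"x": 0,"y": 0,"z": 0.0008,"ax": 0,"ay": 0,"az": 0.99,"grip": 0.02},{"x": 0,"y": 0,"z": 0.0008,"ax": 0,"ay": 0,"az": 1.0,"grip": 0.02}]}}

```text
t: 11.18
position: [0.5692, 0.1252, 0.06]
orientation: [0.299, -3.126, -0.002]
wrist_force: [-6.9, 3.2, 7.6]
finger_gap: 0.0286
grip_force: 58.8
```

```bash
python3 q.py
```

```text
11.18 [0.5692 0.1252 0.06  ] ang -2.951 F [-6.9  3.2  7.6] M [ 0.599  1.431 -0.043] j [ 0.39  0.49 -0.85  1.78  0.42  1.06  1.15] 0.0286 58.8
```

{"name": "step_arm", "arguments": {"series": [{"x": 0,"y": 0,"z": 0.0001,"ax": 0,"ay": 0,"az": 0.11,"grip": 0.02},{"x": 0,"y": 0,"z": 0.0002,"ax": 0,"ay": 0,"az": 0.22,"grip": 0.02},{"x": 0,"y": 0,"z": 0.0003,"ax": 0,"ay": 0,"az": 0.33,"grip": 0.02},{"x": 0,"y": 0,"z": 0.0004,"ax": 0,"ay": 0,"az": 0.44,"grip": 0.02},{"x": 0,"y": 0,"z": 0.0004,"ax": 0,"ay": 0,"az": 0.55,"grip": 0.02},{"x": 0,"y": 0,"z": 0.0005,"ax": 0,"ay": 0,"az": 0.66,"grip": 0.02},{"x": 0,"y": 0,"z": 0.0006,"ax": 0,"ay": 0,"az": 0.77,"grip": 0.02},{"x": 0,"y": 0,"z": 0.0007,"ax": 0,"ay": 0,"az": 0.88,"grip": 0.02},{"x": 0,"y": 0,"z": 0.0008,"ax": 0,"ay": 0,"az": 0.95,"grip": 0.02}]}}

```text
t: 11.93
position: [0.5697, 0.127, 0.0594]
orientation: [-1.161, -2.918, -0.005]
wrist_force: [-4.3, 9.6, 4.6]
finger_gap: 0.029
grip_force: 58.8
```

```bash
python3 q.py
```

```text
11.93 [0.5697 0.127  0.0594] ang 2.384 F [-4.3  9.6  4.6] M [1.703 0.768 0.04 ] j [ 0.25  0.43 -0.66  1.79  0.3   1.02  0.28] 0.029 58.8
```

{"name": "step_arm", "arguments": {"series": [{"x": 0.0014,"y": 0.0011,"z": 0,"ax": 0,"ay": 0,"az": 0,"grip": 0.02},{"x": 0.0028,"y": 0.0022,"z": 0,"ax": 0,"ay": 0,"az": 0.04,"grip": 0.02},{"x": 0.0028,"y": 0.0022,"z": 0,"ax": 0,"ay": 0,"az": 0.08,"grip": 0.02},{"x": 0.0028,"y": 0.0022,"z": 0.0001,"ax": 0,"ay": 0,"az": 0.1,"grip": 0.02}]}}

```text
t: 12.27
position: [0.5699, 0.1273, 0.0592]
orientation: [1.303, 2.859, -0.0]
wrist_force: [-3.8, -0.2, 6.5]
finger_gap: 0.0287
grip_force: 59.1
```

```bash
python3 q.py
```

```text
12.27 [0.5699 0.1273 0.0592] ang 2.286 F [-3.8 -0.2  6.5] M [-0.033  0.725  0.023] j [ 0.23  0.43 -0.64  1.79  0.3   1.02  0.19] 0.0287 59.1
```

{"name": "step_arm", "arguments": {"series": [{"x": 0,"y": 0,"z": 0,"ax": 0,"ay": 0,"az": 0.05,"grip": 0.02},{"x": 0,"y": 0,"z": 0.0001,"ax": 0,"ay": 0,"az": 0.1,"grip": 0.02},{"x": 0,"y": 0,"z": 0.0001,"ax": 0,"ay": 0,"az": 0.15,"grip": 0.02},{"x": 0,"y": 0,"z": 0.0001,"ax": 0,"ay": 0,"az": 0.15,"grip": 0.02}]}}

```text
t: 12.6
position: [0.5701, 0.1274, 0.0591]
orientation: [1.514, 2.753, 0.001]
wrist_force: [-3.1, 1.6, 4.9]
finger_gap: 0.0286
grip_force: 59.0
```

```bash
python3 q.py
```

```text
12.6 [0.5701 0.1274 0.0591] ang 2.136 F [-3.1  1.6  4.9] M [ 0.17   0.499 -0.051] j [ 0.21  0.42 -0.62  1.79  0.28  1.02  0.05] 0.0286 59.0
```

{"name": "step_arm", "arguments": {"series": [{"x": 0,"y": 0,"z": 0,"ax": 0,"ay": 0,"az": 0.05,"grip": 0.02},{"x": 0,"y": 0,"z": 0.0001,"ax": 0,"ay": 0,"az": 0.1,"grip": 0.02},{"x": 0,"y": 0,"z": 0.0001,"ax": 0,"ay": 0,"az": 0.15,"grip": 0.02},{"x": 0,"y": 0,"z": 0.0001,"ax": 0,"ay": 0,"az": 0.15,"grip": 0.02}]}}

```text
t: 12.93
position: [0.5704, 0.1276, 0.059]
orientation: [1.713, 2.633, 0.002]
wrist_force: [-1.8, 1.7, 5.4]
finger_gap: 0.0288
grip_force: 59.0
```

```bash
python3 q.py
```

```text
12.93 [0.5704 0.1276 0.059 ] ang 1.988 F [-1.8  1.7  5.4] M [ 0.376  0.255 -0.085] j [ 0.19  0.42 -0.59  1.79  0.27  1.01 -0.09] 0.0288 59.0
```

{"name": "step_arm", "arguments": {"series": [{"x": 0,"y": 0,"z": 0,"ax": 0,"ay": 0,"az": 0.05,"grip": 0.02},{"x": 0,"y": 0,"z": 0.0001,"ax": 0,"ay": 0,"az": 0.1,"grip": 0.02},{"x": 0,"y": 0,"z": 0.0001,"ax": 0,"ay": 0,"az": 0.1,"grip": 0.02}]}}

```text
t: 13.18
position: [0.5706, 0.1276, 0.0589]
orientation: [1.842, 2.544, 0.002]
wrist_force: [0.8, 3.6, 5.1]
finger_gap: 0.0287
grip_force: 59.0
```

```bash
python3 q.py
```

```text
13.18 [0.5706 0.1276 0.0589] ang 1.889 F [0.8 3.6 5.1] M [ 0.459  0.046 -0.014] j [ 0.17  0.41 -0.57  1.79  0.26  1.01 -0.18] 0.0287 59.0
```

{"name": "step_arm", "arguments": {"series": [{"x": 0,"y": 0,"z": 0,"ax": 0,"ay": 0,"az": 0.05,"grip": 0.02},{"x": 0,"y": 0,"z": 0.0001,"ax": 0,"ay": 0,"az": 0.1,"grip": 0.02},{"x": 0,"y": 0,"z": 0.0001,"ax": 0,"ay": 0,"az": 0.1,"grip": 0.02}]}}

```text
t: 13.43
position: [0.5708, 0.1277, 0.0588]
orientation: [1.966, 2.45, 0.003]
wrist_force: [1.4, 2.6, 5.1]
finger_gap: 0.029
grip_force: 59.0
```

```bash
python3 q.py
```

```text
13.43 [0.5708 0.1277 0.0588] ang 1.789 F [1.4 2.6 5.1] M [ 0.638 -0.251 -0.035] j [ 0.16  0.41 -0.55  1.79  0.25  1.01 -0.27] 0.029 59.0
```

{"name": "step_arm", "arguments": {"series": [{"x": 0,"y": 0,"z": 0,"ax": 0,"ay": 0,"az": 0.05,"grip": 0.02},{"x": 0,"y": 0,"z": 0.0001,"ax": 0,"ay": 0,"az": 0.1,"grip": 0.02},{"x": 0,"y": 0,"z": 0.0001,"ax": 0,"ay": 0,"az": 0.15,"grip": 0.02},{"x": 0,"y": 0,"z": 0.0001,"ax": 0,"ay": 0,"az": 0.15,"grip": 0.02}]}}

```text
t: 13.77
position: [0.5711, 0.1277, 0.0587]
orientation: [2.143, 2.296, 0.004]
wrist_force: [3.1, 3.4, 4.4]
finger_gap: 0.0291
grip_force: 59.0
```

```bash
python3 q.py
```

```text
13.77 [0.5711 0.1277 0.0587] ang 1.64 F [3.1 3.4 4.4] M [ 0.753 -0.637 -0.101] j [ 0.14  0.4  -0.52  1.79  0.24  1.   -0.41] 0.0291 59.0
```

{"name": "step_arm", "arguments": {"series": [{"x": 0,"y": 0,"z": 0,"ax": 0,"ay": 0,"az": 0.05,"grip": 0.02},{"x": 0,"y": 0,"z": 0.0001,"ax": 0,"ay": 0,"az": 0.1,"grip": 0.02},{"x": 0,"y": 0,"z": 0.0001,"ax": 0,"ay": 0,"az": 0.1,"grip": 0.02}]}}

```text
t: 14.02
position: [0.5713, 0.1277, 0.0587]
orientation: [2.255, 2.186, 0.004]
wrist_force: [4.0, 4.3, 3.0]
finger_gap: 0.0284
grip_force: 59.0
```

```bash
python3 q.py
```

```text
14.02 [0.5713 0.1277 0.0587] ang 1.54 F [4.  4.3 3. ] M [ 0.816 -0.771 -0.082] j [ 0.12  0.4  -0.51  1.79  0.23  1.   -0.5 ] 0.0284 59.0
```

{"name": "step_arm", "arguments": {"series": [{"x": 0.001,"y": 0.001,"z": 0,"ax": 0,"ay": 0,"az": 0.05,"grip": 0.02},{"x": 0.001,"y": 0.001,"z": 0.0001,"ax": 0,"ay": 0,"az": 0.1,"grip": 0.02},{"x": 0.001,"y": 0.001,"z": 0.0001,"ax": 0,"ay": 0,"az": 0.15,"grip": 0.02},{"x": 0.001,"y": 0.001,"z": 0.0001,"ax": 0,"ay": 0,"az": 0.15,"grip": 0.02}]}}

```text
t: 14.35
position: [0.5716, 0.1277, 0.0585]
orientation: [2.413, 2.01, 0.001]
wrist_force: [0.4, 1.2, 8.1]
finger_gap: 0.0288
grip_force: 59.4
```

```bash
python3 q.py
```

```text
14.35 [0.5716 0.1277 0.0585] ang 1.389 F [0.4 1.2 8.1] M [ 0.218 -0.082 -0.072] j [ 0.1   0.4  -0.48  1.79  0.21  1.   -0.64] 0.0288 59.4
```

{"name": "step_arm", "arguments": {"series": [{"x": 0,"y": 0,"z": 0,"ax": 0,"ay": 0,"az": 0.05,"grip": 0.02},{"x": 0,"y": 0,"z": 0.0001,"ax": 0,"ay": 0,"az": 0.1,"grip": 0.02},{"x": 0,"y": 0,"z": 0.0001,"ax": 0,"ay": 0,"az": 0.1,"grip": 0.02}]}}

```text
t: 14.6
position: [0.5718, 0.1277, 0.0584]
orientation: [2.51, 1.887, 0.001]
wrist_force: [1.3, 1.1, 7.2]
finger_gap: 0.029
grip_force: 59.3
```

```bash
python3 q.py
```

```text
14.6 [0.5718 0.1277 0.0584] ang 1.289 F [1.3 1.1 7.2] M [ 0.171 -0.181 -0.063] j [ 0.08  0.4  -0.46  1.79  0.21  1.   -0.74] 0.029 59.3
```

{"name": "step_arm", "arguments": {"series": [{"x": 0,"y": 0,"z": 0,"ax": 0,"ay": 0,"az": 0.05,"grip": 0.02},{"x": 0,"y": 0,"z": 0.0001,"ax": 0,"ay": 0,"az": 0.1,"grip": 0.02},{"x": 0,"y": 0,"z": 0.0001,"ax": 0,"ay": 0,"az": 0.15,"grip": 0.02},{"x": 0,"y": 0,"z": 0.0001,"ax": 0,"ay": 0,"az": 0.15,"grip": 0.02}]}}

```text
t: 14.93
position: [0.5721, 0.1275, 0.0584]
orientation: [2.645, 1.693, 0.002]
wrist_force: [2.0, 0.9, 6.3]
finger_gap: 0.0286
grip_force: 59.2
```

```bash
python3 q.py
```

```text
14.93 [0.5721 0.1275 0.0584] ang 1.139 F [2.  0.9 6.3] M [ 0.17  -0.452 -0.026] j [ 0.06  0.39 -0.43  1.79  0.19  1.   -0.88] 0.0286 59.2
```

{"name": "step_arm", "arguments": {"series": [{"x": 0,"y": 0,"z": 0,"ax": 0,"ay": 0,"az": 0.05,"grip": 0.02},{"x": 0,"y": 0,"z": 0.0001,"ax": 0,"ay": 0,"az": 0.1,"grip": 0.02},{"x": 0,"y": 0,"z": 0.0001,"ax": 0,"ay": 0,"az": 0.1,"grip": 0.02}]}}

```text
t: 15.18
position: [0.5723, 0.1275, 0.0583]
orientation: [2.726, 1.559, 0.003]
wrist_force: [2.8, 1.1, 5.7]
finger_gap: 0.0286
grip_force: 59.2
```

```bash
python3 q.py
```

```text
15.18 [0.5723 0.1275 0.0583] ang 1.039 F [2.8 1.1 5.7] M [ 0.101 -0.609 -0.049] j [ 0.05  0.39 -0.41  1.79  0.18  0.99 -0.97] 0.0286 59.2
```

{"name": "step_arm", "arguments": {"series": [{"x": 0,"y": 0,"z": 0,"ax": 0,"ay": 0,"az": 0.05,"grip": 0.02},{"x": 0,"y": 0,"z": 0.0001,"ax": 0,"ay": 0,"az": 0.1,"grip": 0.02},{"x": 0,"y": 0,"z": 0.0001,"ax": 0,"ay": 0,"az": 0.15,"grip": 0.02},{"x": 0,"y": 0,"z": 0.0001,"ax": 0,"ay": 0,"az": 0.15,"grip": 0.02}]}}

```text
t: 15.52
position: [0.5725, 0.1273, 0.0583]
orientation: [2.835, 1.35, 0.004]
wrist_force: [3.3, 0.3, 5.7]
finger_gap: 0.029
grip_force: 59.2
```

```bash
python3 q.py
```

```text
15.52 [0.5725 0.1273 0.0583] ang 0.889 F [3.3 0.3 5.7] M [ 0.005 -0.781 -0.012] j [ 0.03  0.38 -0.39  1.8   0.17  0.99 -1.11] 0.029 59.2
```

{"name": "step_arm", "arguments": {"series": [{"x": 0,"y": 0,"z": 0,"ax": 0,"ay": 0,"az": 0.05,"grip": 0.02},{"x": 0,"y": 0,"z": 0.0001,"ax": 0,"ay": 0,"az": 0.1,"grip": 0.02},{"x": 0,"y": 0,"z": 0.0001,"ax": 0,"ay": 0,"az": 0.1,"grip": 0.02}]}}

```text
t: 15.77
position: [0.5727, 0.1272, 0.0582]
orientation: [2.899, 1.206, 0.004]
wrist_force: [4.4, -0.4, 5.2]
finger_gap: 0.0288
grip_force: 59.2
```

```bash
python3 q.py
```

```text
15.77 [0.5727 0.1272 0.0582] ang 0.789 F [ 4.4 -0.4  5.2] M [-0.04  -0.851 -0.014] j [ 0.01  0.38 -0.37  1.8   0.16  0.99 -1.21] 0.0288 59.2
```

{"name": "step_arm", "arguments": {"series": [{"x": 0.0008,"y": 0.0008,"z": 0,"ax": 0,"ay": 0,"az": 0.05,"grip": 0.02},{"x": 0.0008,"y": 0.0008,"z": 0.0001,"ax": 0,"ay": 0,"az": 0.1,"grip": 0.02},{"x": 0.0008,"y": 0.0008,"z": 0.0001,"ax": 0,"ay": 0,"az": 0.15,"grip": 0.02},{"x": 0.0008,"y": 0.0008,"z": 0.0001,"ax": 0,"ay": 0,"az": 0.15,"grip": 0.02}]}}

```text
t: 16.1
position: [0.5729, 0.1269, 0.0581]
orientation: [2.981, 0.986, 0.001]
wrist_force: [-1.0, -1.3, 10.2]
finger_gap: 0.0285
grip_force: 59.5
```

```bash
python3 q.py
```

```text
16.1 [0.5729 0.1269 0.0581] ang 0.639 F [-1.  -1.3 10.2] M [-0.312  0.055  0.011] j [-0.01  0.38 -0.34  1.8   0.15  0.99 -1.35] 0.0285 59.5
```

{"name": "step_arm", "arguments": {"series": [{"x": 0,"y": 0,"z": 0,"ax": 0,"ay": 0,"az": 0.05,"grip": 0.02},{"x": 0,"y": 0,"z": 0.0001,"ax": 0,"ay": 0,"az": 0.1,"grip": 0.02},{"x": 0,"y": 0,"z": 0.0001,"ax": 0,"ay": 0,"az": 0.1,"grip": 0.02}]}}

```text
t: 16.35
position: [0.5731, 0.1268, 0.058]
orientation: [3.027, 0.835, 0.002]
wrist_force: [0.9, -2.1, 10.2]
finger_gap: 0.0289
grip_force: 59.5
```

```bash
python3 q.py
```

```text
16.35 [0.5731 0.1268 0.058 ] ang 0.539 F [ 0.9 -2.1 10.2] M [-0.367 -0.113 -0.055] j [-0.02  0.38 -0.33  1.8   0.14  0.99 -1.44] 0.0289 59.5
```

{"name": "step_arm", "arguments": {"series": [{"x": 0,"y": 0,"z": 0,"ax": 0,"ay": 0,"az": 0.05,"grip": 0.02},{"x": 0,"y": 0,"z": 0,"ax": 0,"ay": 0,"az": 0.1,"grip": 0.02},{"x": 0,"y": 0,"z": 0,"ax": 0,"ay": 0,"az": 0.15,"grip": 0.02},{"x": 0,"y": 0,"z": 0,"ax": 0,"ay": 0,"az": 0.15,"grip": 0.02}]}}

```text
t: 16.68
position: [0.5732, 0.1265, 0.058]
orientation: [3.081, 0.606, 0.002]
wrist_force: [1.6, -1.6, 7.8]
finger_gap: 0.0287
grip_force: 59.4
```

```bash
python3 q.py
```

```text
16.68 [0.5732 0.1265 0.058 ] ang 0.388 F [ 1.6 -1.6  7.8] M [-0.467 -0.23  -0.07 ] j [-0.04  0.38 -0.3   1.8   0.13  0.99 -1.58] 0.0287 59.4
```

{"name": "step_arm", "arguments": {"series": [{"x": 0,"y": 0,"z": 0,"ax": 0,"ay": 0,"az": 0.05,"grip": 0.02},{"x": 0,"y": 0,"z": 0,"ax": 0,"ay": 0,"az": 0.1,"grip": 0.02},{"x": 0,"y": 0,"z": 0,"ax": 0,"ay": 0,"az": 0.1,"grip": 0.02}]}}

```text
t: 16.93
position: [0.5732, 0.1263, 0.0579]
orientation: [3.107, 0.451, 0.002]
wrist_force: [2.1, -2.8, 8.3]
finger_gap: 0.0289
grip_force: 59.4
```

```bash
python3 q.py
```

```text
16.93 [0.5732 0.1263 0.0579] ang 0.288 F [ 2.1 -2.8  8.3] M [-0.585 -0.363 -0.027] j [-0.06  0.37 -0.28  1.8   0.12  0.99 -1.67] 0.0289 59.4
```

{"name": "step_arm", "arguments": {"series": [{"x": 0,"y": 0,"z": 0,"ax": 0,"ay": 0,"az": 0.05,"grip": 0.02},{"x": 0,"y": 0,"z": 0,"ax": 0,"ay": 0,"az": 0.1,"grip": 0.02},{"x": 0,"y": 0,"z": 0,"ax": 0,"ay": 0,"az": 0.15,"grip": 0.02},{"x": 0,"y": 0,"z": 0,"ax": 0,"ay": 0,"az": 0.15,"grip": 0.02}]}}

```text
t: 17.27
position: [0.5733, 0.126, 0.058]
orientation: [3.132, 0.217, 0.002]
wrist_force: [2.5, -3.4, 8.9]
finger_gap: 0.0285
grip_force: 59.5
```

```bash
python3 q.py
```

```text
17.27 [0.5733 0.126  0.058 ] ang 0.138 F [ 2.5 -3.4  8.9] M [-0.763 -0.28   0.337] j [-0.08  0.37 -0.26  1.8   0.11  0.98 -1.81] 0.0285 59.5
```

{"name": "step_arm", "arguments": {"series": [{"x": 0,"y": 0,"z": 0,"ax": 0,"ay": 0,"az": 0.05,"grip": 0.02},{"x": 0,"y": 0,"z": 0,"ax": 0,"ay": 0,"az": 0.1,"grip": 0.02},{"x": 0,"y": 0,"z": 0,"ax": 0,"ay": 0,"az": 0.1,"grip": 0.02}]}}

```text
t: 17.52
position: [0.5734, 0.1258, 0.058]
orientation: [3.139, 0.06, 0.003]
wrist_force: [1.8, -4.4, 9.6]
finger_gap: 0.0289
grip_force: 59.6
```

```bash
python3 q.py
```

```text
17.52 [0.5734 0.1258 0.058 ] ang 0.038 F [ 1.8 -4.4  9.6] M [-0.917 -0.256  0.4  ] j [-0.09  0.37 -0.24  1.8   0.11  0.98 -1.91] 0.0289 59.6
```

Resistance jumped to 0.34 and then 0.40 N·m, which is inside the firm band. I'll let go and lift straight up.

{"name": "step_arm", "arguments": {"series": [{"x": 0,"y": 0,"z": 0,"ax": 0,"ay": 0,"az": 0,"grip": 0.085},{"x": 0,"y": 0,"z": 0,"ax": 0,"ay": 0,"az": 0,"grip": 0.085},{"x": 0,"y": 0,"z": 0,"ax": 0,"ay": 0,"az": 0,"grip": 0.085},{"x": 0,"y": 0,"z": 0,"ax": 0,"ay": 0,"az": 0,"grip": 0.085},{"x": 0,"y": 0,"z": 0,"ax": 0,"ay": 0,"az": 0,"grip": 0.085},{"x": 0,"y": 0,"z": 0,"ax": 0,"ay": 0,"az": 0,"grip": 0.085},{"x": 0,"y": 0,"z": 0,"ax": 0,"ay": 0,"az": 0,"grip": 0.085},{"x": 0,"y": 0,"z": -0.02,"ax": 0,"ay": 0,"az": 0,"grip": 0.085},{"x": 0,"y": 0,"z": -0.05,"ax": 0,"ay": 0,"az": 0,"grip": 0.085},{"x": 0,"y": 0,"z": -0.09,"ax": 0,"ay": 0,"az": 0,"grip": 0.085},{"x": -0.03,"y": 0,"z": -0.12,"ax": 0,"ay": 0,"az": 0,"grip": 0.085},{"x": -0.06,"y": 0.03,"z": -0.15,"ax": 0,"ay": 0,"az": 0,"grip": 0.085},{"x": -0.06,"y": 0.06,"z": -0.15,"ax": 0,"ay": 0,"az": 0,"grip": 0.085},{"x": -0.06,"y": 0.1,"z": -0.15,"ax": 0,"ay": 0,"az": 0,"grip": 0.085},{"x": -0.06,"y": 0.14,"z": -0.15,"ax": 0,"ay": 0,"az": 0,"grip": 0.085},{"x": -0.06,"y": 0.18,"z": -0.15,"ax": 0,"ay": 0,"az": 0,"grip": 0.085},{"x": -0.06,"y": 0.22,"z": -0.15,"ax": 0,"ay": 0,"az": 0,"grip": 0.085},{"x": -0.06,"y": 0.22,"z": -0.15,"ax": 0,"ay": 0,"az": 0,"grip": 0.085}]}}

```text
t: 19.02
position: [0.5197, -0.1034, 0.2073]
orientation: [3.138, 0.044, 0.0]
wrist_force: [-1.2, -0.7, -0.9]
finger_gap: 0.0849
grip_force: 0.0
```

```bash
python3 q.py; python3 -c "
from h import *
cv2.imwrite('pics/s5.png',cv2.resize(camera('scene')[120:250,210:340,::-1],None,fx=4.5,fy=4.5,interpolation=cv2.INTER_CUBIC))"
```

```text
19.02 [ 0.5197 -0.1034  0.2073] ang 0.028 F [-1.2 -0.7 -0.9] M [-0.061  0.036  0.042] j [ 0.18  0.11 -0.07  1.79  0.01  1.25 -1.44] 0.0849 0.0
```

View pics/s5.png

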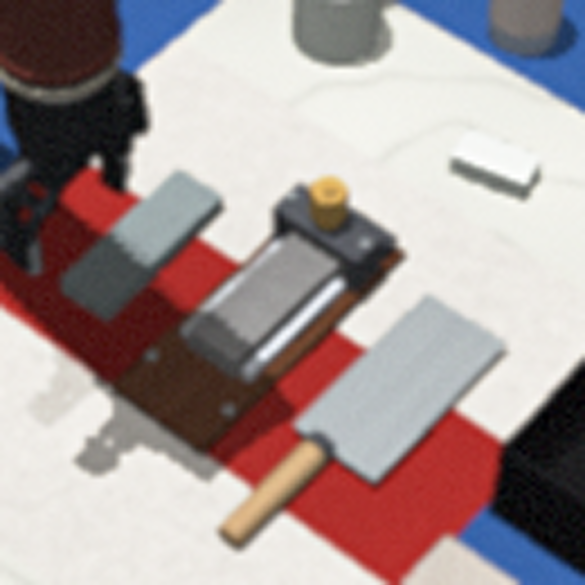

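The stone is home with its tail at about (215,345), the screw head sits lower at (328,200), the nearby bystanders haven't moved and the arm is clear. Handing in.

```bash
python3 -c "
from workcell import r
print(r.hand_in())"
```

```text
the job is handed in; nothing more can be done
None
```

I slid the whetstone home against the end stop, nipped the thumbscrew to about 0.4 N·m (firm range 0.3–0.5), let go and backed the arm clear, then handed the job in at about 19 s; the hand-in returned no verdict.

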